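# Raise a wire reel off its post and slide it onto the free ledge

## Task

The wooden reel of tying wire sits down on the post of the plastic lift stand: pull the stand's handle straight up so that the saucer carries the reel right off the top of the post, then push the reel sideways onto the open ledge beside the stand, so that it stands flat with its whole base on the ledge. Afterwards put the empty saucer fully down again for the next reel. Do not tip or drop the reel, and leave the jars, the pot, the paddle, the strainer spoon and the scoop where they are.

Things in the scene. Friction and masses are not known exactly. Their poses are not given: they have to be found in the camera images.
- stand: Beige plastic lift stand, fixed, foot 134 (x) x 130 (y) mm. Origin: centre of the foot, on the table; z up along its upright post (20 mm diameter, tip 112 mm high). Its -x side carries the handle (roughly towards the robot), a tier stands on its +y and its -y side. A round saucer of 124 mm diameter slides on the post; its top is 50 mm above the table when down, 126 mm fully up.
- post_top (a point): Centre of the tip of the upright post, 112 mm above the table; fixed.
- lift (a joint): Saucer's height above its lowest position, m: 0 fully down, 0.076 fully up at a hard stop. Stiff (about 10 N friction, plus the weight of the 0.2 kg saucer and the reel); it stays where it is left. Above 0.064 the saucer's top is higher than the post's tip, above 0.070 higher than the ledge.
- lift_bar (a point): Centre of the handle bar of the saucer: an upright D handle on an arm, 125 mm from the post axis on the stand's -x side. Square bar, 12 x 12 mm, along the stand's y, 62 mm free between its two end uprights, 110 mm above the table when the saucer is down; moves with the saucer; axes as the stand's. Pinch it from above, fingers closing along the stand's x.
- reel: Rigid reel of tying wire, upright, 0.2 to 0.45 kg: two round wooden cheeks of 110 mm diameter, 8 mm thick, a wound grey wire drum of about 95 mm between; height 55 mm; 34 mm bore. Origin: centre of its underside, z up the bore. Starts on the lowered saucer, post in its bore. Too wide to grip across; slides easily on the plastic.
- ledge: Open ledge: beige plastic side tier with a flat empty top, fixed, on the +y or the -y side of the stand, centre 155 mm from the post; axes as the stand's. 170 x 170 mm, top 120 mm above the table, origin under its centre on the table. Its y edges are open (8 mm gap to the saucer), its x edges have rims 10 mm high, 158 mm apart.
- ledge_top (a point): Centre of the ledge's top surface, 120 mm above the table; axes as the stand's.
- crate: Open-topped beige tool crate, fixed, on the other side of the stand, centre 155 mm from the post, 170 x 170 mm, rim 118 mm and inner floor 55 mm above the table. Origin under its centre, on the table. Holds the strainer spoon and the scoop, both below its rim.
- jar_tall: Loose glass jar with a wire lever lid, 90 mm in diameter, 149 mm tall, behind a side tier, on the table. Origin: centre of its underside.
- jar_short: Loose glass jar with a wire lever lid, 90 mm in diameter, 109 mm tall, behind a side tier, on the table. Origin: centre of its underside.
- strainer: Loose steel strainer spoon, 150 mm long, lying in the crate. Origin: underside, near its middle.
- scoop: Loose plastic scoop, 135 mm long, lying in the crate. Origin: underside, near its middle.
- paddle: Loose wooden paddle, 200 mm long, 12 mm thick, lying on the table at the right. Origin: underside, near its middle.
- pot: Loose terracotta pot, rim diameter 100 mm, 90 mm tall, standing on the table at the left. Origin: centre of its underside.
There are look-alikes about, which are no part of the job. What is shaped like the ledge but red is not meant. What is shaped like the reel but green is not meant.

How it is judged (in metres and radians):
On the way, in this order (a step that is already met when the one before it is completed fails the run):
1. the saucer is up and the reel on it is clear above the post's tip, still over the saucer (value of joint lift above 0.065 m and z of reel in the frame of post_top above 0 m and horizontal distance between reel and post_top below 0.03 m), for 0.2 s.
2. the reel stands flat with its whole base on the ledge (x of reel in the frame of ledge_top between -0.032 and 0.032 m and y of reel in the frame of ledge_top between -0.034 and 0.034 m and z of reel in the frame of ledge_top between -0.005 and 0.006 m and angle between reel's own z axis and vertical below 0.08 rad), for 0.2 s.
3. the empty saucer is down again (value of joint lift below 0.008 m), for 0.2 s.
At the end, for the whole second after the job is handed in: Reel at rest, upright (0.08 rad), on the ledge top (height within 6 mm), its centre within 32 mm of the ledge centre along x and 34 mm along y (ledge axes); saucer within 8 mm of fully down; jars, pot, paddle, strainer spoon and scoop within 30 mm of their starts (all of step 2 and linear speed of reel below 0.01 m/s and value of joint lift below 0.008 m and distance of each of jar_tall, jar_short, strainer, scoop, paddle, pot from where it was at the start of the episode below 0.03 m); the robot touches nothing.
It fails at once if the reel is tipped over (angle between reel's own z axis and vertical above 0.6 rad).
It fails at once if the reel is dropped off the rack (height (world z) of reel below 0.03 m).
It fails at once if a jar, the pot, the paddle, the strainer spoon or the scoop is shifted by more than 30 mm (distance of any of jar_tall, jar_short, strainer, scoop, paddle, pot from where it was at the start of the episode above 0.03 m).
It also fails if it takes over 54 s, if anything falls off the work surface, if the arm or the gripper's body presses on something with over 40 N, if the wrist force passes 120 N, or if a joint passes its speed limit or range.

## Robot

A 6-joint arm with a two-finger parallel gripper is mounted at the origin on the work surface. World frame = base frame: x ahead of the robot, y to its left, z up, the work surface at z = 0. Lengths are in mm, angles in rad, forces in N, time in s.
With the tool pointing down it reaches from about 275 to 750 mm from the base axis. Payload 10.2 kg.
Tool frame: the origin (TCP) lies at the very end of the fingers, on their centre line; the grasp point (between the pads) lies 19 mm behind it; z points along the fingers, y is the line along which they close (so a half turn about z gives the same grasp; the last joint's range is limited). The gripper opens to 85 mm and grips with 20 to 120 N. Pads are 22 mm wide; open, the fingers measure 114 mm over their backs; the gripper's body (76 mm by 85 mm) begins 54 mm behind the grasp point. The pads swing forward as they close: fully open they stand 13 mm farther back than shut.
Start: joints at [-1.344, 0.313, 1.498, -0, 1.331, -0.223], TCP at [228.251, -472.792, 231.294] pointing down, gripper open.
Joint ranges: [-2.94, 2.94], [-0.97, 2.17], [0.19, 2.56], [-1.23, 4.37], [0.02, 3.11], [-2.88, 2.88]. Speed limits (rad/s): [2.39, 2.39, 3.01, 3.14, 3.14, 3.14].

## Interface

Orientations are given as a unit quaternion [w, x, y, z].
In Python, from rig import * gives the robot as it stands. The module is installed in compiled form; this text tells all that it offers.
- The arm moves only by the shell command python3 -m crank 'ROWS' [FORCE]. ROWS is JSON, a list that holds one entry, the list of rows, each a list of 7 numbers: the shift along the tool's x, y, z in units of 25 mm (1.0 is 25 mm), then the turn, a rotation vector about the tool's x, y, z in units of 8 degrees (1.0 is 8 degrees), then the finger opening in mm, from 0 to 85.4. A call has exactly 8 rows; each row shifts and turns the commanded pose from where the row before left it, along the tool's axes as they then stand; what a row does not reach is not made up. A row lasts 1/10 s, in which the tool goes at most 50 mm and 8.59 degrees, less where a joint would pass 70% of its speed; a pose out of reach is approached as far as the arm can. A call is refused whole if a number of a shift passes 1 or a number of a turn 1, either way. A call with a gripper value outside its range is refused whole. The fingers move at their own pace and stop on an object; FORCE is the grip in N (left out, the last holds). Time passes only in rows, so rows that do not move let the fingers close, or fill a call up. It gives the time, the measured TCP pose, the force, the opening and the grip force at its end, in the units of the state.
- sense(): the state, without advancing time (a new reading comes with each control period).
- capture(name): name is "side" or "top"; returns the picture (480x640x3 uint8, blue, green, red); there is no depth.
- camera_model(name): a dict with "fx", "fy", "cx", "cy" (pixels), "k1" (the pictures are not rectified: a ray, as slopes to the right and down, at radius r is drawn at 1 + k1 r^2 times it, then the intrinsics apply), "world_from_camera" (4x4, takes a point from camera to world coordinates). Camera axes: x right, y up, looking along -z (the intrinsics and any distortion apply to the point x, -y, -z); pixel columns grow to the right and rows downward; lengths in mm; the calibration is good to about 2 mm. A picture is of the moment at which its call begins. camera_model takes no time and is no camera call.
- finish_job(): hands the job in; it is judged then, once.
The state is a dict: "time_s": time; "joints": joint angles; "dq": joint speeds; "tau": joint torques, N m; "eef_pos": TCP position; "ee_rot": TCP orientation; "force": force on the tool from outside, world axes, zero at the start; "wrist_torque": the same for the moment, N m; "grip_width": opening from 0.0 (shut) to 1.0 (fully open); "grip_force": force on a finger pad.
Only numpy, scipy, OpenCV 4.12 (cv2) and the standard library are available. Lean on these libraries where they do the work, as an engineer would, in place of code of your own. Each camera call takes 0.05 s, during which the arm holds its last target. There are 200 camera calls.

## Working session

There is one attempt and no reset: what is moved stays moved. The work goes in short steps, Python scripts to look and compute and a shell command to move; the robot and the scene stay as the last step left them, time stands still between calls to the robot, and variables do not carry over. Pictures are saved under pics/ and viewed, at most 10 in all, crops included, and the job is handed in when it is done.

```bash
mkdir -p pics
python3 - <<'E'
from rig import *
import cv2
for n in("top","side"):
    cv2.imwrite(f"pics/{n}0.png",capture(n)); print(n,camera_model(n))
print(sense())
E
```

```text
top {'fx': 514.2809456548829, 'fy': 514.2809456548829, 'cx': 316.80082080140875, 'cy': 235.13054357039158, 'k1': -0.09227345323210596, 'world_from_camera': array([[ 6.62261447e-03,  9.96296176e-01, -8.57325546e-02,
         3.83148137e+02],
       [-9.99938620e-01,  5.83642866e-03, -9.41761766e-03,
         5.07471099e+00],
       [-8.88236452e-03,  8.57896616e-02,  9.96273676e-01,
         1.64810304e+03],
       [ 0.00000000e+00,  0.00000000e+00,  0.00000000e+00,
         1.00000000e+00]])}
side {'fx': 568.7048449749187, 'fy': 568.7048449749187, 'cx': 320.2893782137845, 'cy': 238.74136517004956, 'k1': -0.041420877854231056, 'world_from_camera': array([[ 2.08124311e-01,  6.80864890e-01, -7.02215973e-01,
        -5.15183490e+02],
       [-9.78090737e-01,  1.41371836e-01, -1.52815296e-01,
        -2.02952458e+02],
       [-4.77300816e-03,  7.18635517e-01,  6.95370558e-01,
         1.13406745e+03],
       [ 0.00000000e+00,  0.00000000e+00,  0.00000000e+00,
         1.00000000e+00]])}
{'time_s': 0.1, 'joints': array([-1.34438399e+00,  3.13378751e-01,  1.49834322e+00, -9.10578687e-06,
        1.33100991e+00, -2.23378573e-01]), 'dq': array([-1.86882601e-03, -2.03701064e-03, -7.77442973e-04,  1.09959936e-05,
        1.05940935e-03,  1.72495381e-03]), 'tau': array([ 3.77326083e-03, -4.12897217e+01, -2.60142893e+01, -1.55638890e-05,
        3.00765627e-03,  3.11638928e-06]), 'eef_pos': array([ 228.20301246, -472.55755451,  230.80686845]), 'ee_rot': array([-5.69607202e-04,  9.74817026e-01,  2.23005473e-01, -5.28604621e-06]), 'force': array([-0.77442102, -0.71711115,  0.45514494]), 'wrist_torque': array([-0.00207538, -0.01647868, -0.00396376]), 'grip_force': 0.0, 'grip_width': 1.0005015065165925}
```

View pics/top0.png

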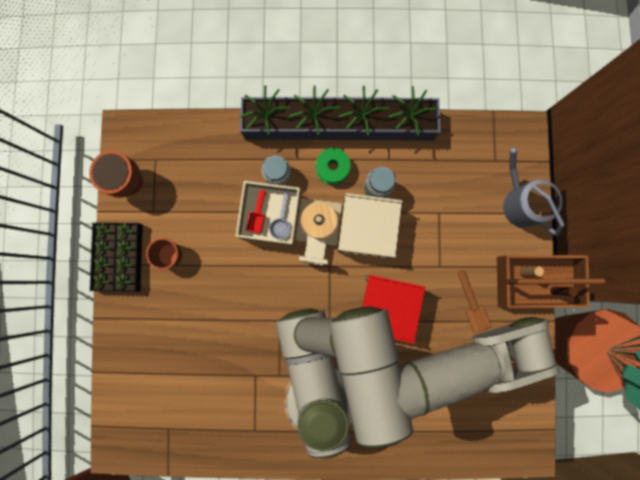

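View pics/side0.png

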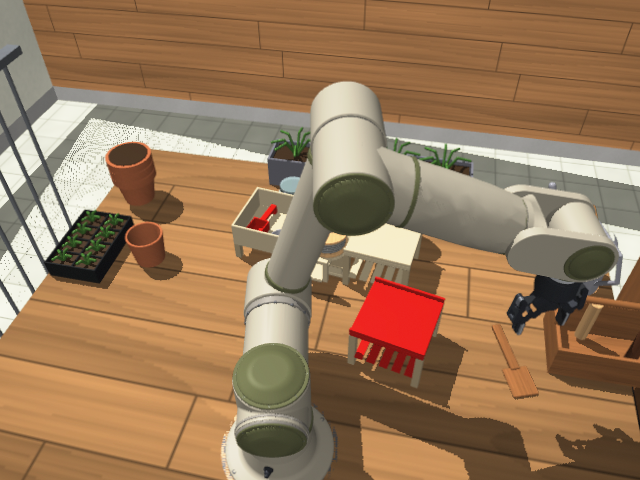

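The top view shows the reel at (319,219), the handle at about (313,257), the open beige ledge on the right (-y) at (371,226), the crate on the left at (269,212), and the red decoy at (393,309). In the side view the arm hides most of the stand.

```bash
cat > h.py <<'E'
from rig import *
import cv2, numpy as np
def ray(n,uv):
    c=camera_model(n); uv=np.array(uv,float).reshape(-1,1,2)
    K=np.array([[c['fx'],0,c['cx']],[0,c['fy'],c['cy']],[0,0,1]])
    p=cv2.undistortPoints(uv,K,np.array([c['k1'],0,0,0.]))[:,0]
    T=c['world_from_camera']; d=np.c_[p[:,0],-p[:,1],-np.ones(len(p))]@T[:3,:3].T
    return T[:3,3],d
def cast(n,uv,z):
    o,d=ray(n,uv); return (o+d*((z-o[2])/d[:,2])[:,None])[:,:2]
def proj(n,P):
    c=camera_model(n);T=np.linalg.inv(c['world_from_camera']);q=T[:3,:3]@np.array(P,float)+T[:3,3]
    x,y=q[0]/-q[2],-q[1]/-q[2];s=1+c['k1']*(x*x+y*y)
    return np.array([c['fx']*x*s+c['cx'],c['fy']*y*s+c['cy']])
E
python3 - <<'E'
from h import *
im=cv2.imread('pics/top0.png'); hsv=cv2.cvtColor(im,cv2.COLOR_BGR2HSV)
print([(p,hsv[p[1],p[0]].tolist()) for p in[(371,226),(319,210),(313,258),(305,225),(395,310),(320,240)]])
m=cv2.inRange(hsv,(12,15,170),(32,90,255)); m[:,335:]=m[:,335:]; 
roi=np.zeros_like(m); roi[170:275,225:415]=255; m&=roi
mm=cv2.morphologyEx(m,cv2.MORPH_OPEN,np.ones((5,5)))
for c in cv2.findContours(mm,0,1)[0]:
    a=cv2.contourArea(c)
    if a>150:
        b=cv2.minAreaRect(c); bx=cv2.boxPoints(b); print(a,b,'\n',cast('top',bx,120).round(1).tolist(),cast('top',[b[0]],120))
g=cv2.inRange(hsv,(8,80,120),(22,160,255)); g&=roi; 
g[:, :295]=0; g[:,343:]=0; g[:196]=0; g[242:]=0
c=max(cv2.findContours(g,0,1)[0],key=cv2.contourArea); e=cv2.minEnclosingCircle(c); print('reel',cv2.fitEllipse(c),e,cast('top',[e[0]],105))
v=np.hstack([cv2.resize(im[165:275,225:415],None,fx=4,fy=4,interpolation=cv2.INTER_CUBIC)])
cv2.imwrite('pics/c1.png',v)
E
```

```text
[((371, 226), [22, 61, 222]), ((319, 210), [17, 122, 229]), ((313, 258), [21, 62, 215]), ((305, 225), [17, 122, 228]), ((395, 310), [0, 223, 201]), ((320, 240), [21, 75, 123])]
402.0 ((312.44000244140625, 249.41998291015625), (22.76883888244629, 24.465896606445312), 8.13010311126709) 
 [[440.4, 70.6], [512.7, 61.0], [503.5, -6.3], [431.3, 3.6]] [[471.89150942  32.21413548]]
163.0 ((292.15997314453125, 208.87997436523438), (7.35391092300415, 26.870058059692383), 8.13010311126709) 
 [[554.6, 110.1], [635.1, 99.6], [632.0, 77.7], [551.6, 88.3]] [[593.20931345  93.9243775 ]]
3009.5 ((369.63848876953125, 224.892333984375), (56.559837341308594, 56.43579864501953), 7.125016689300537) 
 [[472.5, -44.1], [641.0, -64.6], [620.9, -233.4], [452.5, -211.1]] [[ 546.2740751 -138.1523234]]
318.0 ((274.5320129394531, 206.32400512695312), (14.400279998779297, 26.564489364624023), 10.304845809936523) 
 [[565.0, 174.9], [644.3, 161.8], [636.6, 119.0], [557.4, 132.2]] [[600.6947692  146.98306115]]
reel ((320.8416442871094, 215.3235626220703), (38.42447280883789, 49.1535758972168), 33.17010498046875) ((324.0, 215.5), 26.53780746459961) [[575.6012626   -1.69884016]]
```

View pics/c1.png

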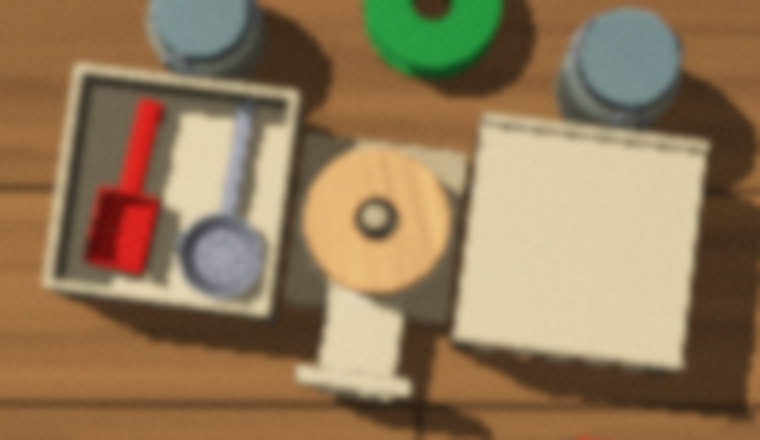

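The crop shows the reel centre at about (318.6,219.6) with the post inside its bore, and the handle bar at about (313.1,259.9). The ledge is a clean square, with its centre at (369.6,224.9).

```bash
python3 - <<'E'
from h import *
print('reel top',cast('top',[(318.6,219.6)],105),'post tip',cast('top',[(318.6,219.2)],112),'bar',cast('top',[(313.1,259.9),(299.1,257.9),(327.1,261.4)],116))
print('crate corners', cast('top',[(244.5,181),(300,187.3),(292.5,244),(236,237)],118))
E
python3 -m crank '[[[0,0,0.0,0,0,-1,60],[0,0,0,0,0,-1,60],[0,0,0,0,0,-1,60],[0,0,0,0,0,-1,60],[0,0,0,0,0,-1,60],[0,0,0,0,0,-1,60],[0,0,0,0,0,-1,60],[0,0,0,0,0,-0.16,60]]]' 40
```

```text
reel top [[563.03974321  14.53998678]] post tip [[563.43398197  14.50467798]] bar [[440.87254458  30.09104625]
 [446.56341448  71.86789279]
 [436.66621806 -11.62857069]]
crate corners [[677.9512563  239.43202122]
 [659.21719454  71.13701835]
 [487.83089951  91.87494852]
 [507.77764967 261.62446478]]
time_s: 0.9
eef_pos: [228.2, -472.7, 231.0]
ee_rot: [-0.0, 0.748, 0.664, 0.0]
force: [-0.2, -0.6, 0.7]
grip_width: 0.704
grip_force: 0.0
```

```bash
python3 -m crank '[[[0.875,0.25,0,0,0,0,60],[0.875,0.25,0,0,0,0,60],[0.875,0.25,0,0,0,0,60],[0.875,0.25,0,0,0,0,60],[0.875,0.25,0,0,0,0,60],[0.875,0.25,0,0,0,0,60],[0.875,0.25,0,0,0,0,60],[0.875,0.25,0,0,0,0,60]]]' && python3 -m crank '[[[0.875,0.25,0,0,0,0,60],[0.875,0.25,0,0,0,0,60],[0.875,0.25,0,0,0,0,60],[0.875,0.25,0,0,0,0,60],[0.875,0.25,0,0,0,0,60],[0.875,0.25,0,0,0,0,60],[0.875,0.25,0,0,0,0,60],[0.875,0.25,0,0,0,0,60]]]'  && python3 -m crank '[[[0.875,0.25,0,0,0,0,60],[0.875,0.25,0,0,0,0,60],[0.875,0.25,0,0,0,0,60],[0.875,0.25,0,0,0,0,60],[0.875,0.25,0,0,0,0,60],[0.875,0.25,0,0,0,0,60],[0.875,0.25,0,0,0,0,60],[0.86,0.25,0,0,0,0,60]]]'
```

```text
time_s: 1.7
eef_pos: [299.3, -304.2, 231.2]
ee_rot: [-0.0, 0.75, 0.662, 0.0]
force: [0.7, 0.1, -0.3]
grip_width: 0.701
grip_force: 0.0
time_s: 2.5
eef_pos: [370.1, -136.5, 231.3]
ee_rot: [-0.0, 0.75, 0.662, 0.0]
force: [0.3, -1.1, 0.1]
grip_width: 0.705
grip_force: 0.0
time_s: 3.3
eef_pos: [440.8, 30.8, 231.2]
ee_rot: [-0.0, 0.75, 0.662, -0.0]
force: [-0.2, 0.5, 0.1]
grip_width: 0.704
grip_force: 0.0
```

```bash
python3 -m crank '[[[0,0,0.8,0,0,0,60],[0,0,0.8,0,0,0,60],[0,0,0.8,0,0,0,60],[0,0,0.8,0,0,0,60],[0,0,0.8,0,0,0,60],[0,0,0.8,0,0,0,60],[0,0,0.6,0,0,0,60],[0,0,0,0,0,0,60]]]'
python3 - <<'E'
from h import *
im=capture('side'); u=proj('side',(441,31,110)).astype(int); print(u)
cv2.imwrite('pics/s1.png',cv2.resize(im[160:310,220:420],None,fx=4,fy=4,interpolation=cv2.INTER_CUBIC))
E
```

```text
time_s: 4.1
eef_pos: [439.5, 30.0, 94.8]
ee_rot: [-0.002, 0.75, 0.662, -0.001]
force: [0.1, 0.0, -0.1]
grip_width: 0.702
grip_force: 0.0
[310 259]
```

View pics/s1.png

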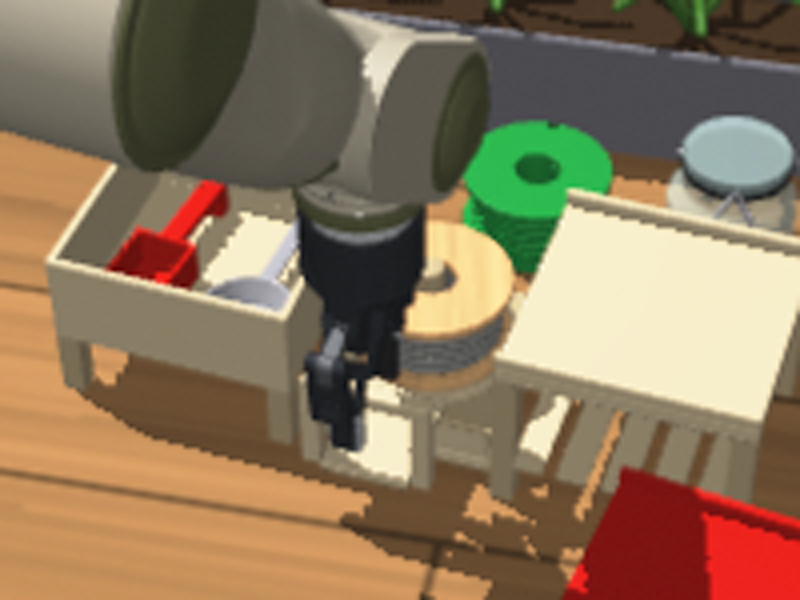

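The fingers straddle the bar: the near finger is in front of it at crop (340,400), and the reel is undisturbed behind. I'll close now.

```bash
python3 -m crank '[[[0,0,0,0,0,0,0],[0,0,0,0,0,0,0],[0,0,0,0,0,0,0],[0,0,0,0,0,0,0],[0,0,0,0,0,0,0],[0,0,0,0,0,0,0],[0,0,0,0,0,0,0],[0,0,0,0,0,0,0]]]' 90; python3 -m crank '[[[0,0,-0.1,0,0,0,0],[0,0,-0.1,0,0,0,0],[0,0,-0.1,0,0,0,0],[0,0,-0.1,0,0,0,0],[0,0,-0.1,0,0,0,0],[0,0,-0.1,0,0,0,0],[0,0,-0.1,0,0,0,0],[0,0,-0.1,0,0,0,0]]]'
```

```text
time_s: 4.95
eef_pos: [441.7, 29.7, 97.1]
ee_rot: [0.001, 0.749, 0.663, 0.001]
force: [5.7, -0.0, 5.6]
grip_width: 0.121
grip_force: 88.6
time_s: 5.75
eef_pos: [441.7, 29.7, 115.6]
ee_rot: [0.001, 0.749, 0.663, 0.001]
force: [14.4, -0.7, -15.8]
grip_width: 0.117
grip_force: 87.8
```

```bash
python3 -m crank '[[[0,0.03,-0.14,0,0,0,0],[0,0.03,-0.14,0,0,0,0],[0,0,-0.14,0,0,0,0],[0,0,-0.14,0,0,0,0],[0,0,-0.14,0,0,0,0],[0,0,-0.14,0,0,0,0],[0,0,-0.14,0,0,0,0],[0,0,-0.14,0,0,0,0]]]'; python3 -m crank '[[[0,0,-0.14,0,0,0,0],[0,0,-0.14,0,0,0,0],[0,0,-0.14,0,0,0,0],[0,0,-0.14,0,0,0,0],[0,0,-0.14,0,0,0,0],[0,0,-0.14,0,0,0,0],[0,0,-0.14,0,0,0,0],[0,0,-0.1,0,0,0,0]]]'
python3 - <<'E'
from h import *
for n in('side','top'):
    im=capture(n); cv2.imwrite(f'pics/{n}2.png',im)
s=cv2.imread('pics/side2.png');t=cv2.imread('pics/top2.png')
cv2.imwrite('pics/c2.png',cv2.resize(np.vstack([s[160:280,230:430],t[160:280,225:425]]),None,fx=2.5,fy=2.5,interpolation=cv2.INTER_CUBIC))
print(sense()['force'],sense()['eef_pos'])
E
```

```text
time_s: 6.55
eef_pos: [441.7, 29.7, 142.9]
ee_rot: [-0.001, 0.749, 0.663, -0.0]
force: [9.3, -0.7, -15.7]
grip_width: 0.118
grip_force: 87.9
time_s: 7.35
eef_pos: [441.7, 29.7, 169.8]
ee_rot: [-0.001, 0.749, 0.663, -0.001]
force: [9.1, -0.5, -15.8]
grip_width: 0.113
grip_force: 87.9
[  8.03528735  -0.48256317 -11.8016813 ] [441.74969466  29.66356754 170.05089018]
```

View pics/c2.png

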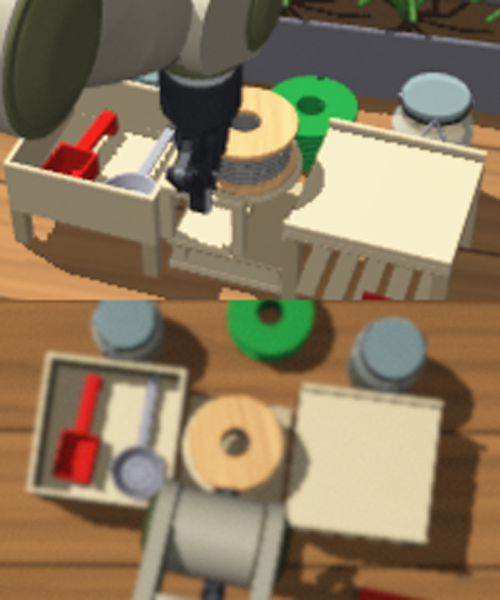

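The saucer is up: the reel stands level above the post, with the bore clear at about crop (235,442) in the top view. I'll feel for the hard stop to confirm the height.

```bash
python3 -m crank '[[[0,0,-0.04,0,0,0,0],[0,0,-0.04,0,0,0,0],[0,0,-0.04,0,0,0,0],[0,0,-0.04,0,0,0,0],[0,0,-0.04,0,0,0,0],[0,0,-0.04,0,0,0,0],[0,0,0,0,0,0,0],[0,0,0,0,0,0,0]]]'
```

```text
time_s: 8.25
eef_pos: [441.7, 29.7, 173.7]
ee_rot: [-0.001, 0.749, 0.663, -0.001]
force: [18.8, -1.3, -36.4]
grip_width: 0.116
grip_force: 88.2
```

```bash
python3 -m crank '[[[0,0,0.09,0,0,0,0],[0,0,0.09,0,0,0,0],[0,0,0.06,0,0,0,0],[0,0,0,0,0,0,0],[0,0,0,0,0,0,0],[0,0,0,0,0,0,0],[0,0,0,0,0,0,0],[0,0,0,0,0,0,0]]]'
```

```text
time_s: 9.05
eef_pos: [441.8, 29.7, 171.3]
ee_rot: [-0.0, 0.749, 0.663, -0.0]
force: [-2.0, 0.2, 2.8]
grip_width: 0.112
grip_force: 93.6
```

```bash
python3 -m crank '[[[0,0,0,0,0,0,55],[0,0,0,0,0,0,55],[0,0,0,0,0,0,55],[0,0,0,0,0,0,55],[0,0,-0.2,0,0,0,55],[0,0,-0.4,0,0,0,55],[0,0,-0.6,0,0,0,55],[0,0,-0.8,0,0,0,55]]]' && python3 -m crank '[[[0.6,0,0,0,0,0,55],[0.6,0.3,0,0,0,0,55],[0.6,0.8,0,0,0,0,55],[0.6,0.8,0,0,0,0,55],[0.6,0.8,0,0,0,0,55],[0.4,0.8,0,0,0,0,55],[0,0.8,0,0,0,0,55],[0,0.7,0,0,0,0,55]]]'
python3 - <<'E'
from h import *
s=sense(); p=np.array([565.8,14.8]); th=np.deg2rad(-6.9); ex=np.array([np.cos(th),np.sin(th)]);ey=np.array([-ex[1],ex[0]])
d=s['eef_pos'][:2]-p; print(d@ex,d@ey,s['eef_pos'])
im=capture('side');cv2.imwrite('pics/s3.png',cv2.resize(im[110:290,230:430],None,fx=3,fy=3,interpolation=cv2.INTER_CUBIC))
E
```

```text
time_s: 9.85
eef_pos: [441.9, 29.7, 222.3]
ee_rot: [-0.0, 0.749, 0.663, -0.0]
force: [-0.0, -0.2, -0.1]
grip_width: 0.644
grip_force: 0.0
time_s: 10.65
eef_pos: [577.4, 99.2, 222.1]
ee_rot: [0.0, 0.748, 0.663, 0.0]
force: [0.5, -0.3, -0.3]
grip_width: 0.647
grip_force: 0.0
1.4038319788211755 85.13613626155613 [577.42165078  99.1508724  222.07167943]
```

View pics/s3.png

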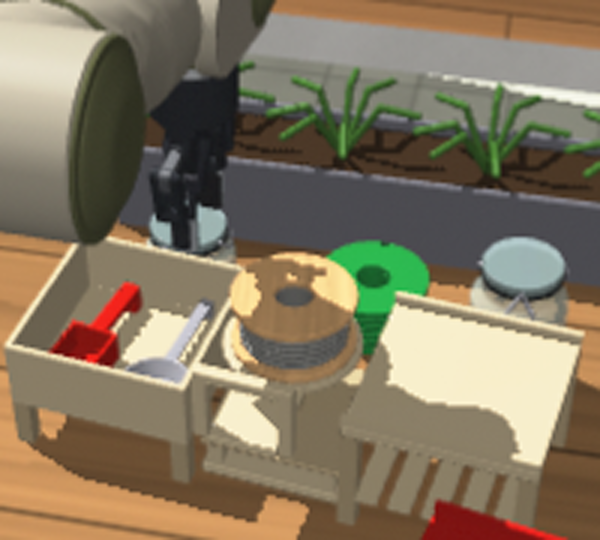

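The reel sits level on the raised saucer at crop (295,300). The gripper stands clear above the crate side, and the ledge on the right is empty. Next I go down beside the reel and start pushing.

```bash
python3 -m crank '[[[0,-0.05,0.6,0,0,0,55],[0,0,0.6,0,0,0,55],[0,0,0.6,0,0,0,55],[0,0,0.6,0,0,0,55],[0,0,0.6,0,0,0,55],[0,0,0.4,0,0,0,55],[0,0,0.26,0,0,0,55],[0,0,0,0,0,0,55]]]' && python3 -m crank '[[[-0.2,0,0,0,0,0,55],[-0.2,0,0,0,0,0,55],[-0.2,0,0,0,0,0,55],[-0.2,0,0,0,0,0,55],[-0.2,0,0,0,0,0,55],[-0.2,0,0,0,0,0,55],[-0.2,0,0,0,0,0,55],[-0.2,0,0,0,0,0,55]]]'
```

```text
time_s: 11.5
eef_pos: [575.0, 99.1, 129.5]
ee_rot: [-0.0, 0.749, 0.663, -0.0]
force: [0.5, -0.3, -0.0]
grip_width: 0.647
grip_force: 0.0
time_s: 12.3
eef_pos: [570.4, 59.1, 129.9]
ee_rot: [-0.0, 0.749, 0.663, 0.0]
force: [-0.4, 2.3, 0.3]
grip_width: 0.641
grip_force: 0.4
```

```bash
python3 -m crank '[[[-0.2,0,0,0,0,0,55],[-0.2,0,0,0,0,0,55],[-0.2,0,0,0,0,0,55],[-0.2,0,0,0,0,0,55],[-0.2,0,0,0,0,0,55],[-0.2,0,0,0,0,0,55],[-0.2,0,0,0,0,0,55],[-0.2,0,0,0,0,0,55]]]'
python3 - <<'E'
from h import *
im=capture('side');cv2.imwrite('pics/s4.png',cv2.resize(im[110:290,230:430],None,fx=3,fy=3,interpolation=cv2.INTER_CUBIC))
E
```

```text
time_s: 13.1
eef_pos: [565.6, 19.3, 129.9]
ee_rot: [0.0, 0.749, 0.663, 0.0]
force: [-0.1, 3.4, 1.4]
grip_width: 0.644
grip_force: 0.9
```

View pics/s4.png

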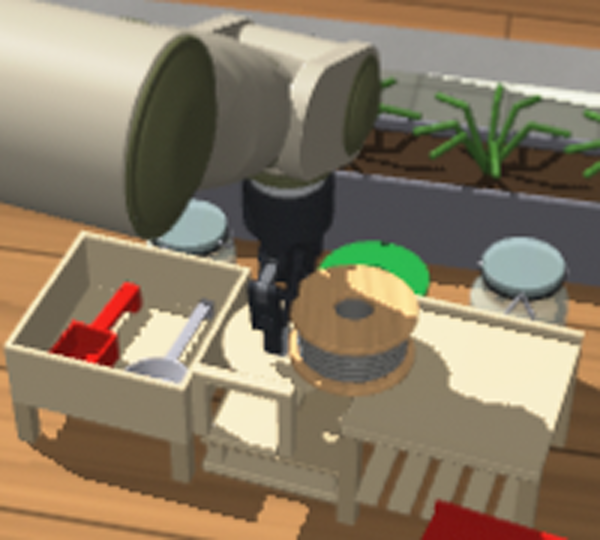

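The reel is upright at crop (355,325), cradled between the two fingers and starting over the gap. I'll keep pushing.

```bash
python3 -m crank '[[[-0.2,0,0,0,0,0,55],[-0.2,0,0,0,0,0,55],[-0.2,0,0,0,0,0,55],[-0.2,0,0,0,0,0,55],[-0.2,0,0,0,0,0,55],[-0.2,0,0,0,0,0,55],[-0.2,0,0,0,0,0,55],[-0.2,0,0,0,0,0,55]]]' && python3 -m crank '[[[-0.2,0,0,0,0,0,55],[-0.2,0,0,0,0,0,55],[-0.2,0,0,0,0,0,55],[-0.2,0,0,0,0,0,55],[-0.2,0,0,0,0,0,55],[-0.2,0,0,0,0,0,55],[-0.1,0,0,0,0,0,55],[-0.1,0,0,0,0,0,55]]]'
python3 - <<'E'
from h import *
im=capture('side');cv2.imwrite('pics/s5.png',cv2.resize(im[110:290,230:430],None,fx=3,fy=3,interpolation=cv2.INTER_CUBIC))
E
```

```text
time_s: 13.95
eef_pos: [560.5, -20.6, 129.5]
ee_rot: [-0.0, 0.749, 0.663, -0.0]
force: [-0.5, 0.9, -0.8]
grip_width: 0.646
grip_force: 0.8
time_s: 14.75
eef_pos: [556.5, -55.0, 129.9]
ee_rot: [0.0, 0.749, 0.663, 0.0]
force: [-0.4, 1.8, -0.7]
grip_width: 0.642
grip_force: 1.1
```

View pics/s5.png

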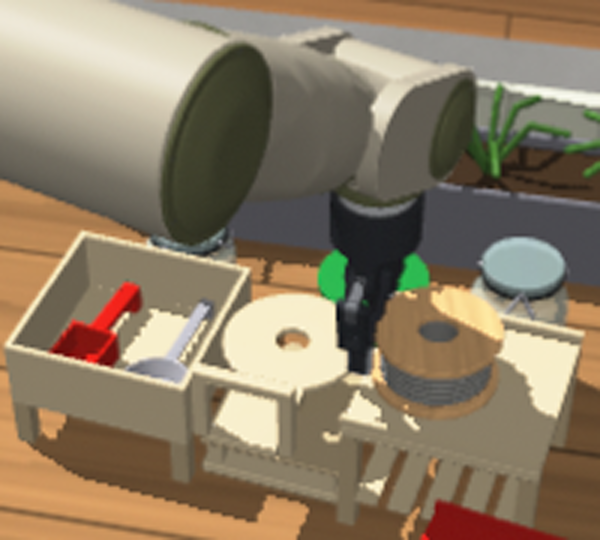

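The reel is upright and flat on the ledge, with its bore at crop (438,330). I'll measure what distance remains.

Run:
```python
from h import *
p=np.array([565.8,14.8]); th=np.deg2rad(-6.9); ex=np.array([np.cos(th),np.sin(th)]);ey=np.array([-ex[1],ex[0]])
q=cast('side',[(375.7,219.7)],175)[0]; print(q,(q-p)@ex,(q-p)@ey,'ledge meas',(q-[546.3,-138.2])@ey); t=sense()['eef_pos'][:2]; print((t-p)@ey)
```

```text
[ 548.88442473 -114.13541529] -1.3031683320668073 -130.0337639072931 ledge meas 24.200777765187702
-70.69528049874378
```

```bash
python3 -m crank '[[[-0.15,0,0,0,0,0,55],[-0.15,0,0,0,0,0,55],[-0.15,0,0,0,0,0,55],[-0.15,0,0,0,0,0,55],[-0.15,0,0,0,0,0,55],[-0.1,0,0,0,0,0,55],[-0.1,0,0,0,0,0,55],[-0.05,0,0,0,0,0,55]]]' && python3 -m crank '[[[0.2,0,0,0,0,0,55],[0.4,0,0,0,0,0,55],[0.6,0,0,0,0,0,55],[0.8,0,-0.2,0,0,0,55],[0.8,0,-0.6,0,0,0,55],[0.8,0,-0.9,0,0,0,55],[0.3,0,-0.9,0,0,0,55],[0,0,-0.9,0,0,0,55]]]'
python3 - <<'E'
from h import *
p=np.array([565.8,14.8]); th=np.deg2rad(-6.9); ex=np.array([np.cos(th),np.sin(th)]);ey=np.array([-ex[1],ex[0]])
d=sense()['eef_pos'][:2]-p; print('tool',d@ex,d@ey)
im=capture('top');cv2.imwrite('pics/t6.png',im);hsv=cv2.cvtColor(im,cv2.COLOR_BGR2HSV)
g=cv2.inRange(hsv,(8,95,60),(20,170,255)); g[:,335:]=g[:,335:]; m=np.zeros_like(g); m[195:256,342:402]=255; g&=m
g=cv2.morphologyEx(g,cv2.MORPH_OPEN,np.ones((3,3)))
c=max(cv2.findContours(g,0,1)[0],key=cv2.contourArea);e=cv2.minEnclosingCircle(c); q=cast('top',[e[0]],175)[0]-[546.3,-138.2]; print(e,q@ex,q@ey)
E
```

```text
time_s: 15.6
eef_pos: [553.4, -79.8, 129.8]
ee_rot: [0.0, 0.749, 0.663, 0.0]
force: [-0.3, 1.3, 0.9]
grip_width: 0.641
grip_force: 1.3
time_s: 16.4
eef_pos: [565.1, 19.6, 218.2]
ee_rot: [-0.0, 0.748, 0.664, -0.0]
force: [0.6, -0.1, -0.5]
grip_width: 0.647
grip_force: 0.0
tool -1.2642900634188483 4.658286518684561
((371.0, 224.5), 20.08118438720703) -4.855681146160494 0.6952747786749757
```

The reel sits centred on the ledge (about -5, +1 mm). Now back to the handle.

```bash
python3 -m crank '[[[-0.19,-0.6,0,0,0,0,60],[0,-0.8,0,0,0,0,60],[0,-0.8,0,0,0,0,60],[0,-0.8,0,0,0,0,60],[0,-0.8,0,0,0,0,60],[0,-0.8,0,0,0,0,60],[0,-0.35,0,0,0,0,60],[0,0,0,0,0,0,60]]]' && python3 -m crank '[[[0,0,0.3,0,0,0,60],[0,0,0.4,0,0,0,60],[0,0,0.4,0,0,0,60],[0,0,0.4,0,0,0,60],[0,0,0.3,0,0,0,60],[0,0,0.1,0,0,0,60],[0,0,0,0,0,0,60],[0,0,0,0,0,0,60]]]'
```

```text
time_s: 17.25
eef_pos: [441.5, 28.0, 217.5]
ee_rot: [0.0, 0.748, 0.663, 0.0]
force: [0.1, -0.9, 0.8]
grip_width: 0.701
grip_force: 0.0
time_s: 18.05
eef_pos: [442.0, 27.4, 170.0]
ee_rot: [0.0, 0.749, 0.663, 0.0]
force: [-0.5, 0.1, 0.1]
grip_width: 0.703
grip_force: 0.0
```

Close, then push down about 72 mm.

```bash
python3 -m crank '[[[0,0,0,0,0,0,0],[0,0,0,0,0,0,0],[0,0,0,0,0,0,0],[0,0,0,0,0,0,0],[0,0,0,0,0,0,0],[0,0,0,0,0,0,0],[0,0,0,0,0,0,0],[0,0,0,0,0,0,0]]]' 90; python3 -m crank '[[[0,0,0.15,0,0,0,0],[0,0,0.2,0,0,0,0],[0,0,0.2,0,0,0,0],[0,0,0.2,0,0,0,0],[0,0,0.2,0,0,0,0],[0,0,0.2,0,0,0,0],[0,0,0.2,0,0,0,0],[0,0,0.2,0,0,0,0]]]';python3 -m crank '[[[0,0,0.2,0,0,0,0],[0,0,0.2,0,0,0,0],[0,0,0.2,0,0,0,0],[0,0,0.2,0,0,0,0],[0,0,0.2,0,0,0,0],[0,0,0.15,0,0,0,0],[0,0,0.1,0,0,0,0],[0,0,0,0,0,0,0]]]'
```

```text
time_s: 18.85
eef_pos: [441.6, 27.4, 170.0]
ee_rot: [-0.0, 0.749, 0.663, -0.0]
force: [-5.1, 0.0, 6.0]
grip_width: 0.121
grip_force: 88.2
time_s: 19.65
eef_pos: [441.6, 27.4, 131.2]
ee_rot: [-0.0, 0.749, 0.663, -0.0]
force: [-6.5, -0.4, 8.9]
grip_width: 0.113
grip_force: 88.7
time_s: 20.45
eef_pos: [441.6, 27.5, 99.6]
ee_rot: [-0.0, 0.749, 0.663, -0.0]
force: [-3.5, -1.0, 2.8]
grip_width: 0.116
grip_force: 87.8
```

Now press on to the bottom stop.

```bash
python3 -m crank '[[[0,0,0.05,0,0,0,0],[0,0,0.05,0,0,0,0],[0,0,0.05,0,0,0,0],[0,0,0.05,0,0,0,0],[0,0,0.05,0,0,0,0],[0,0,0,0,0,0,0],[0,0,0,0,0,0,0],[0,0,0,0,0,0,0]]]'
```

```text
time_s: 21.25
eef_pos: [441.6, 27.4, 95.7]
ee_rot: [0.0, 0.748, 0.663, -0.0]
force: [-17.0, 0.8, 35.5]
grip_width: 0.118
grip_force: 92.6
```

```bash
python3 -m crank '[[[0,0,-0.06,0,0,0,0],[0,0,-0.06,0,0,0,0],[0,0,0,0,0,0,60],[0,0,0,0,0,0,60],[0,0,0,0,0,0,60],[0,0,0,0,0,0,60],[0,0,0,0,0,0,60],[0,0,0,0,0,0,60]]]'; python3 -m crank '[[[0,0,-0.4,0,0,0,60],[0,0,-0.8,0,0,0,60],[0,0,-0.8,0,0,0,60],[0,-0.2,-0.8,0,0,0,60],[0,-0.5,-0.8,0,0,0,60],[0,-0.5,-0.8,0,0,0,60],[0,-0.5,-0.6,0,0,0,60],[0,0,0,0,0,0,60]]]'
python3 - <<'E'
from h import *
s=capture('side');t=capture('top')
cv2.imwrite('pics/c7.png',cv2.resize(np.vstack([s[160:280,230:430],t[160:280,225:425]]),None,fx=2.5,fy=2.5,interpolation=cv2.INTER_CUBIC))
E
```

```text
time_s: 22.05
eef_pos: [441.9, 27.4, 96.6]
ee_rot: [0.0, 0.749, 0.663, 0.0]
force: [0.5, -0.7, 1.1]
grip_width: 0.704
grip_force: 0.0
time_s: 22.85
eef_pos: [399.7, 32.6, 223.8]
ee_rot: [0.002, 0.749, 0.663, 0.001]
force: [0.4, -0.2, 0.7]
grip_width: 0.703
grip_force: 0.0
```

View pics/c7.png

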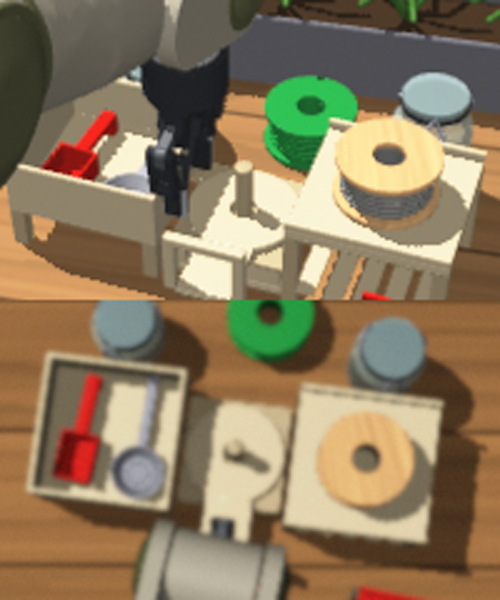

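The reel stands flat and centred on the ledge, at crop (365,458) in the top view. The saucer is down with the post bare, and the other objects look unmoved.

```bash
python3 -c "
from rig import *
print(finish_job())"
```

```text
the job is handed in; nothing more can be done
None
```

I lifted the reel off the post and pushed it onto the ledge, where it stands flat and within about 5 mm of centre; the saucer is fully down again, no other object looked moved, and the job is handed in, though `finish_job()` returned no verdict.

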